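# Set the micromotor speed selector and start it

## Task

Turn the speed selector on the grey micromotor control unit clockwise, click by click, to the large orange dot - the fifth click from the black off dot - by pushing the side of its pointer bar with a fingertip: never turn it past the orange dot, and do not pinch the bar. With the selector resting there, press the green start button fully down with a fingertip and let it come up again, without shoving or lifting the unit or disturbing the things around it.

Things in the scene. Friction and masses are not known exactly. Their poses are not given: they have to be found in the camera images.
- unit: Grey micromotor control unit, 150 (x) x 120 (y) x 60 mm high, 1.8 kg, loose on rubber feet (about 10 N sideways makes it slide). It stands on a black rubber mat, 6 mm above the worktop. Origin: centre of its underside; x to its back, y to its left, z up. Black front panel at the -x end. On its top stand the selector (axis at x = +20 mm) and the green start button (x = -51 mm).
- selector (a joint): Selector angle, rad, growing clockwise seen from above. Eight click positions 30 deg (0.5236 rad) apart: 0 (off, black dot) at 0 to 7 at 3.665; position 5 (orange dot) at 2.618. Starts in 0, 1 or 2. A sprung detent (0.1 N m, 3 to 4 N near the pointer's end) holds it; from about 0.6 of the way to the next position it snaps on by itself ahead of the finger, short of 0.4 it springs back.
- selector_axis (a point): Point on the selector's axis at the top of the pointer bar, 95 mm above the unit's underside. Round black skirt, radius 38 mm, top 71 mm above the unit's underside; on it an upright grey pointer bar 12 mm wide, 24 mm high (71 to 95 mm above the unit's underside), reaching 34 mm from the axis at the pointing end (white line on top) and 22 mm at the tail.
- pointer_tip (a point): Top edge of the bar's pointing end, 34 mm from the axis; turns with it. In position 0 the pointer stands 105 deg counterclockwise (left) of the unit's x axis, in position 5 45 deg clockwise (right) of it. The dots lie on the unit's top 46 mm from the axis: black (off), small white ones, and a large orange one (position 5).
- push_side: Half of the pointer bar (6 mm thick) on its counterclockwise side: pushing this face near the pointing end turns the selector clockwise. Origin: on the selector's axis at the underside of the skirt; its x axis points along the pointer, its y axis out of this face.
- far_side: The other half of the pointer bar, on its clockwise side, 6 mm thick. Same origin and axes. Force on both halves at once means that the bar is pinched.
- start_button_top (a point): Centre of the top of the green start button (radius 11 mm), 78 mm above the unit's underside when up, in a round black collar of radius 19 mm whose top is 72 mm above the unit's underside. It moves straight down.
- start_button (a joint): Travel of the start button in m: 0 up, 0.006 fully down (5 N there; about 1.5 N starts it). It springs up by itself.
- vial: Amber bottle with black cap, 33 mm wide, 63 mm high, loose beside the unit's left side, its middle 100 to 108 mm from the unit's centre line. Origin: centre of its underside. Leave alone.
- tin: Round aluminium tin, 50 mm wide, 25 mm high, loose beside the unit's right side, its middle 98 to 105 mm from the unit's centre line. Origin: centre of its underside. Leave alone.
- red_pliers: Pliers with red handles, 137 x 31 x 12 mm, lying flat to the right of the unit. Origin: centre of the underside. Leave alone.
- doming: Brass doming cube, 48 mm, farther to the right. Origin: centre of its underside. Leave alone.
- punch: Steel doming punch, 66 mm long, 12 mm thick, lying to the right. Origin: centre of the underside. Leave alone.

How it is judged (in metres and radians):
On the way, in this order (a step that is already met when the one before it is completed fails the run):
1. the selector rests at the orange dot, the fifth click from off (value of joint selector between 2.488 and 2.748 rad and velocity of joint selector between -0.2 and 0.2 rad/s), for 0.3 s.
2. the start button is pressed down with the selector still there (value of joint selector between 2.488 and 2.748 rad and value of joint start_button above 0.0045 m and contact force between the fingers and unit above 0.5 N), for 0.02 s.
At the end, for the whole second after the job is handed in: The selector rests at the orange dot, position 5 (2.618 rad within 0.13 rad); the start button has been pressed at least 4.5 of its 6 mm after that and is up again (under 1 mm); the unit stands flat within 25 mm of where it was, and so do the vial (upright), tin, pliers, cube and punch (value of joint selector between 2.488 and 2.748 rad and value of joint start_button below 0.001 m and distance of each of unit, vial, tin, red_pliers, doming, punch from where it was at the start of the episode below 0.025 m and angle between unit's own z axis and vertical below 0.05 rad and linear speed of unit below 0.02 m/s and angle between vial's own z axis and vertical below 0.2 rad); the robot touches nothing.
It fails at once if the selector is turned past the orange dot (more than half a click beyond it) (value of joint selector above 2.88 rad).
It fails at once if the start button is pressed while the selector is not at the orange dot (value of joint start_button above 0.003 m and not (value of joint selector between 2.488 and 2.748 rad)).
It fails at once if the pointer bar is pinched (more than 1 N on both of its sides at once) (contact force between the fingers and push_side above 1 N and contact force between the fingers and far_side above 1 N).
It fails at once if the unit is lifted 10 mm, tipped 0.1 rad or shoved 25 mm (height (world z) of unit above 0.016 m or angle between unit's own z axis and vertical above 0.1 rad or distance of unit from where it was at the start of the episode above 0.025 m).
It fails at once if a thing beside the unit is moved more than 25 mm (distance of any of vial, tin, red_pliers, doming, punch from where it was at the start of the episode above 0.025 m).
It also fails if it takes over 48 s, if anything falls off the work surface, if the arm or the gripper's body presses on something with over 40 N, if the wrist force passes 120 N, or if a joint passes its speed limit or range.

## Robot

A 6-joint arm with a two-finger parallel gripper is mounted at the origin on a cart in front of the work surface, level with it; the furniture and walls round the work are solid. World frame = base frame: x ahead of the robot, y to its left, z up, the work surface at z = 0. Lengths are in mm, angles in rad, forces in N, time in s.
With the tool pointing down it reaches from about 275 to 750 mm from the base axis. Payload 10.2 kg.
Tool frame: the origin (TCP) lies where the fingers leave the gripper's body, on its centre line; the fingertips stand 73 mm ahead of it and the grasp point (between the pads) lies 54 mm ahead of it; z points along the fingers, y is the line along which they close (so a half turn about z gives the same grasp; the last joint's range is limited). The gripper opens to 85 mm and grips with 20 to 120 N. Pads are 22 mm wide; open, the fingers measure 114 mm over their backs; the gripper's body (76 mm by 85 mm) begins 54 mm behind the grasp point. The pads swing forward as they close: fully open they stand 13 mm farther back than shut.
Start: joints at [-1.537, 0.313, 1.498, -0, 1.331, -0.223], TCP at [133.33, -507.794, 303.894] pointing down, gripper open.
Joint ranges: [-2.94, 2.94], [-0.97, 2.17], [0.19, 2.56], [-1.23, 4.37], [0.02, 3.11], [-2.88, 2.88]. Speed limits (rad/s): [2.39, 2.39, 3.01, 3.14, 3.14, 3.14].

## Interface

Orientations are given as a unit quaternion [w, x, y, z].
In Python, from rig import ctrl gives the robot as it stands.
- The arm moves only by the shell command python3 -m creep 'ROWS' [OPENING] [FORCE]. ROWS is JSON, a list that holds one entry, the list of rows, each a list of 6 numbers: the shift along the world's x, y, z in units of 25 mm (1.0 is 25 mm), then the turn, a rotation vector about the world's x, y, z in units of 5 degrees (1.0 is 5 degrees). In form: [[[x, y, z, ax, ay, az], ...]]. A call has 1 to 20 rows; each row is the pose to reach, as a shift and turn from the pose commanded when the call began; what a row does not reach only later rows make up. A row lasts 1/12 s, in which the tool goes at most 41.7 mm and 7.16 degrees, less where a joint would pass 70% of its speed; a pose out of reach is approached as far as the arm can. A call with a gripper value outside its range is refused whole. OPENING is the finger opening in mm, from 0 to 85.4, set as the call begins (- or left out, the last holds). The fingers move at their own pace and stop on an object; FORCE is the grip in N (left out, the last holds). Time passes only in rows, so rows that repeat a pose let the fingers close. It gives the time, the measured TCP pose, the force, the opening and the grip force at its end, in the units of the state.
- ctrl.sense(): the state, without advancing time (a new reading comes with each control period).
- ctrl.capture(name): name is "scene" or "top" or "wrist"; returns a dict with "image" (400x640x3 uint8, red, green, blue), "fx", "fy", "cx", "cy" (pixels), "R" (3x3) and "t" (3): a world point X has camera coordinates R X + t. Camera axes: x right, y down, z forward; pixel columns grow to the right and rows downward; lengths in mm; the calibration is good to about 2 mm. A picture is of the moment at which its call begins. There is no depth.
- ctrl.finish_job(): hands the job in; it is judged then, once.
The state is a dict: "time_s": time; "joints": joint angles; "dq": joint speeds; "tau": joint torques, N m; "eef_pos": TCP position; "ee_rot": TCP orientation; "force": force on the tool from outside, world axes, zero at the start; "wrist_torque": the same for the moment, N m; "grip_width": opening from 0.0 (shut) to 1.0 (fully open); "grip_force": force on a finger pad.
Only numpy, scipy, OpenCV 4.12 (cv2) and the standard library are available. Lean on these libraries where they do the work, as an engineer would, in place of code of your own. Each camera call takes 0.05 s, during which the arm holds its last target. There are 200 camera calls.

## Working session

There is one attempt and no reset: what is moved stays moved. The work goes in short steps, Python scripts to look and compute and a shell command to move; the robot and the scene stay as the last step left them, time stands still between calls to the robot, and variables do not carry over. Pictures are saved under pics/ and viewed, at most 10 in all, crops included, and the job is handed in when it is done.

```bash
mkdir -p pics; ls; python3 - <<'E'
from rig import ctrl
import cv2
s=ctrl.sense();print(s)
for n in("scene","top"):
    c=ctrl.capture(n);cv2.imwrite(f"pics/{n}0.png",c["image"][:,:,::-1]);print(n,c["fx"],c["cx"],c["cy"],c["R"],c["t"])
E
```

```text
pics
{'time_s': 0.0, 'joints': array([-1.53738833e+00,  3.13439634e-01,  1.49844429e+00,  3.48019914e-05,
        1.33098653e+00, -2.23377495e-01]), 'dq': array([-1.96195492e-04, -1.15653075e-03,  3.89316092e-04,  5.40070891e-04,
       -6.96682273e-05, -4.64550474e-04]), 'tau': array([ 5.10393565e-04, -4.12257564e+01, -2.59749055e+01, -1.33943740e-04,
        4.08662745e-03, -6.58411437e-06]), 'eef_pos': array([ 133.33584055, -507.61552802,  303.33760357]), 'ee_rot': array([-6.34421476e-04,  9.91769296e-01,  1.28036148e-01,  7.74191627e-05]), 'force': array([-0.41263872, -0.51365066,  0.9910206 ]), 'wrist_torque': array([-0.00733106,  0.03917503,  0.08469667]), 'grip_force': 0.0, 'grip_width': 0.9989928212202906}
scene 489.7623074214626 320.7925816045152 196.0437427733274 [[-0.88608505 -0.46351339  0.00293444]
 [-0.28227121  0.53456653 -0.79659374]
 [ 0.36766322 -0.70667812 -0.6045079 ]] [ 389.91464481  298.97361816 1142.59247289]
top 427.83368981420955 325.04657599506197 202.3256090248457 [[-0.01160209 -0.99980597  0.0159191 ]
 [-0.99312928  0.00966772 -0.11662235]
 [ 0.11644582 -0.01716279 -0.99304874]] [-132.32372252  514.58779838 1059.95651575]
```

View pics/top0.png

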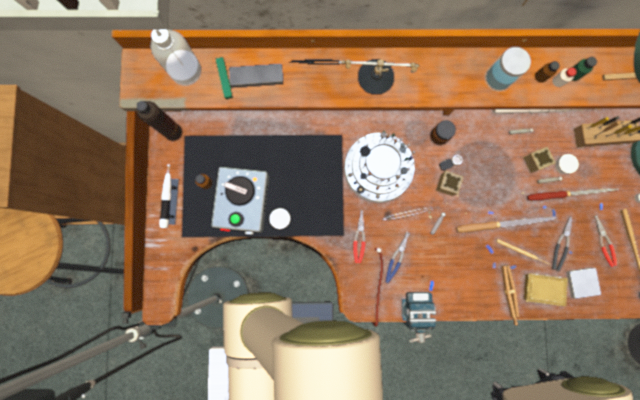

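View pics/scene0.png

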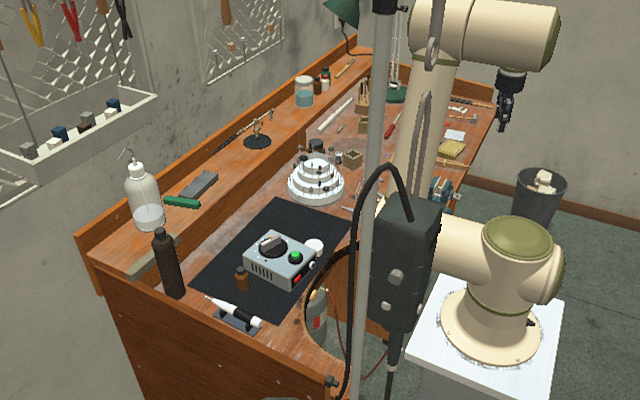

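Top view: the unit is at about (240,200), with the green button at (235,219), the selector at (238,190), the vial at (203,181) and the tin at (280,218). Next I measure these and view an enlarged crop.

```bash
cat > h.py <<'E'
import numpy as np,cv2
from rig import ctrl
def ray(c,u,v,z):
    R=np.array(c["R"]);t=np.array(c["t"]);C=-R.T@t
    d=R.T@np.array([(u-c["cx"])/c["fx"],(v-c["cy"])/c["fy"],1.]);return (C+d*(z-C[2])/d[2])
def blobs(c,lo,hi,box,amin=3):
    x0,y0,x1,y1=box;h=cv2.cvtColor(c["image"][y0:y1,x0:x1],cv2.COLOR_RGB2HSV)
    m=cv2.inRange(h,np.array(lo),np.array(hi));n,l,s,ce=cv2.connectedComponentsWithStats(m)
    return [(s[i,4],ce[i]+[x0,y0]) for i in range(1,n) if s[i,4]>=amin]
def proj(c,X):
    p=np.array(c["R"])@X+c["t"];return p[:2]/p[2]*[c["fx"],c["fy"]]+[c["cx"],c["cy"]]
E
python3 - <<'E'
from h import *
c=ctrl.capture("top");b=(180,140,310,240)
print("base",ray(c,320,200,0))
for a,p in blobs(c,(45,120,80),(75,255,255),b): print("green",a,p,ray(c,*p,84))
for a,p in blobs(c,(8,130,150),(20,255,255),b): print("orange",a,p,ray(c,*p,66))
im=c["image"][155:245,185:305,::-1];cv2.imwrite("pics/topc.png",cv2.resize(im,None,fx=6,fy=6,interpolation=cv2.INTER_CUBIC))
s=ctrl.capture("scene")
for a,p in blobs(s,(45,120,80),(75,255,255),(230,220,340,300)): print("green s",a,p,ray(s,*p,84))
E
```

```text
base [ 523.07605826 -125.17009462    0.        ]
green 83 [234.63855422 218.44578313] [470.00154127  81.20540905  84.        ]
orange 65 [181.33846154 147.86153846] [649.20762827 219.38684211  66.        ]
orange 10 [180.9 162.2] [612.82671536 219.47384651  66.        ]
orange 15 [180.46666667 180.73333333] [566.22554914 219.25758377  66.        ]
orange 18 [180.66666667 192.5       ] [536.87413774 217.95805922  66.        ]
orange 12 [180.5 215. ] [481.28462302 216.83259761  66.        ]
orange 16 [180.3125 225.25  ] [456.18862896 216.59522491  66.        ]
orange 15 [227.46666667 238.33333333] [423.08602913 101.48269247  66.        ]
orange 41 [301.63414634 237.97560976] [421.95741475 -79.00335312  66.        ]
orange 8 [192.5 239. ] [422.40809113 186.18946554  66.        ]
orange 5 [200. 239.] [422.2064854  168.03396833  66.        ]
orange 5 [205.2 238.6] [423.03712962 155.46055619  66.        ]
green s 64 [294.9375  254.96875] [468.06898173  84.13237269  84.        ]
```

View pics/topc.png

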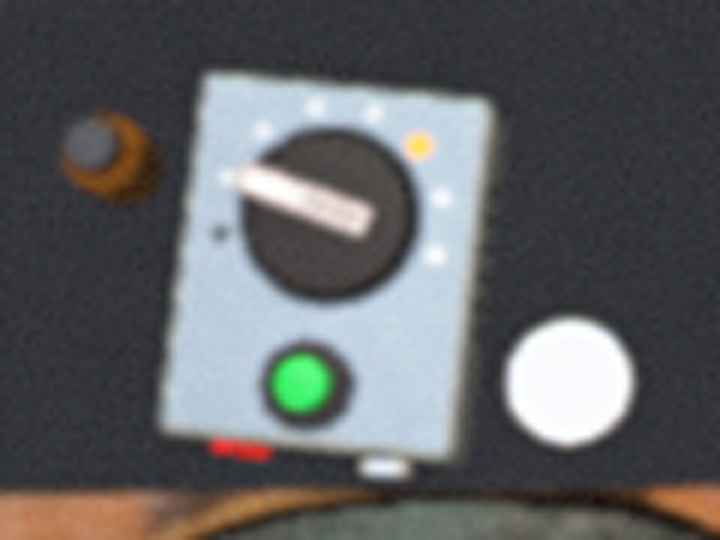

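The enlarged crop shows the pointer at the first white dot, which is position 1. The black dot is at crop (221,234), the orange dot at (419,147) and the button at (302,382). I'll fit the dot circle and check where the hanging-motor pole stands.

```bash
python3 - <<'E'
from h import *
from scipy.optimize import least_squares
c=ctrl.capture("top");s=ctrl.capture("scene")
D=np.array([(221,234),(228,177),(262,131),(317,107),(374,112),(419,147),(442,198),(436,255)])
f=lambda p:((p[0]+.5)/6-.5+185,(p[1]+.5)/6-.5+155)
W=np.array([ray(c,*f(p),66)[:2] for p in D])
r=least_squares(lambda q:np.hypot(*(W-q[:2]).T)-q[2],[540,80,46]).x;print("circle",r)
a=np.degrees(np.arctan2(*(W-r[:2]).T[::-1]));print("yaw",a-(105-30*np.arange(8)))
B=ray(c,*f((302,382)),84)[:2];d=r[:2]-B;print("btn",B,np.hypot(*d),np.degrees(np.arctan2(d[1],d[0])))
g=[(r[0],r[1])];
cs=[f(p) for p in [(205,73),(494,98),(457,460),(160,432)]];
C=np.array([ray(c,*p,66)[:2] for p in cs]);print("corners",C,C.mean(0))
tip=ray(c,*f((240,178)),101);tail=ray(c,*f((370,222)),101);e=tip-tail;print("bar",tip,tail,np.hypot(*e[:2]),np.degrees(np.arctan2(e[1],e[0])))
for z in(-700,-800):
  P=ray(c,215,285,z);print("pole",P,[proj(s,[P[0],P[1],h]).round() for h in(0,300,600)])
for z in (0,100):print("stand",ray(c,380,165,z))
E
```

```text
circle [540.512385    72.73910656  45.86263551]
yaw [-5.8707556  -5.98616322 -5.66567759 -6.74771312 -6.47394523 -6.59396949
 -6.3862253  -6.38770899]
btn [470.4671948   80.54422266] 70.4787096004925 -6.358223576178889
corners [[600.55630209 125.68804526]
 [589.03022155   6.31037516]
 [439.44572491  20.71407025]
 [452.1339899  141.36488587]] [520.29155961  73.51934413]
bar [550.76774146 102.90482633 101.        ] [532.59324336  51.1213055  101.        ] 54.880282528446884 70.66042178409825
pole [ 257.09481592  311.37749431 -700.        ] [array([329., 385.]), array([332., 286.]), array([335., 132.])]
pole [ 249.98652669  335.09804713 -800.        ] [array([327., 396.]), array([329., 297.]), array([332., 142.])]
stand [ 615.20612593 -285.49470424    0.        ]
stand [ 594.65215287 -270.56580268  100.        ]
```

```bash
python3 -m creep '[[[7.5,12,0,0,0,10],[7.5,12,0,0,0,10],[7.5,12,0,0,0,10],[7.5,12,0,0,0,10],[7.5,12,0,0,0,10],[7.5,12,0,0,0,10],[7.5,12,0,0,0,10],[15.6,24.6,0,0,0,28.8],[15.6,24.6,0,0,0,28.8],[15.6,24.6,0,0,0,28.8],[15.6,24.6,0,0,0,28.8],[15.6,24.6,0,0,0,28.8],[15.6,24.6,0,0,0,28.8],[15.6,24.6,0,0,0,28.8],[15.6,24.6,0,0,0,28.8],[15.6,24.6,0,0,0,28.8],[15.6,24.6,0,0,0,28.8],[15.6,24.6,0,0,0,28.8],[15.6,24.6,0,0,0,28.8],[15.6,24.6,0,0,0,28.8]]]' 0 20
python3 -c "
from rig import ctrl;s=ctrl.sense();print(s['eef_pos'],s['ee_rot'],s['joints'])"
```

```text
time_s: 1.97
eef_pos: [523.6, 108.5, 303.3]
ee_rot: [-0.0, 0.188, 0.982, -0.0]
force: [0.4, -1.0, 0.7]
grip_width: -0.001
grip_force: 0.0
[523.6154982  108.47180024 303.33751497] [-4.08231905e-04  1.88209708e-01  9.82128776e-01 -7.71260577e-05] [-1.49704726e-02  3.35100657e-01  1.46875340e+00 -1.05510654e-05
  1.33856944e+00 -1.20708642e+00]
```

```bash
python3 -m creep '[[[0,0,-1.5,0,0,0],[0,0,-3,0,0,0],[0,0,-4.5,0,0,0],[0,0,-4.5,0,0,0],[0,0,-4.5,0,0,0]]]'
python3 - <<'E'
from h import *
w=ctrl.capture("wrist");s=ctrl.capture("scene")
a=cv2.resize(w["image"][:,:,::-1],(640,400));b=cv2.resize(s["image"][190:290,200:360,::-1],(320,200),interpolation=3)
cv2.imwrite("pics/w1.png",np.vstack([a,np.hstack([b,cv2.resize(ctrl.capture("top")["image"][155:245,185:329,::-1],(320,200),interpolation=3)])]))
e=ctrl.sense();print(e["eef_pos"],e["force"],"axis in wrist",proj(w,[540.5,72.7,101]), "tip",proj(w,[552.8,104.4,101]),"fingertip",proj(w,[*e["eef_pos"][:2],e["eef_pos"][2]-73]))
E
```

```text
time_s: 2.38
eef_pos: [523.1, 107.2, 191.2]
ee_rot: [-0.001, 0.192, 0.981, -0.0]
force: [0.5, -0.6, 1.3]
grip_width: -0.002
grip_force: 0.0
[524.3700508  107.2247446  193.98262343] [-0.11222906  0.31757765  0.73682768] axis in wrist [278.0594528  285.54237899] tip [333.02596976 284.72300547] fingertip [320.01130518 262.43633501]
```

View pics/w1.png

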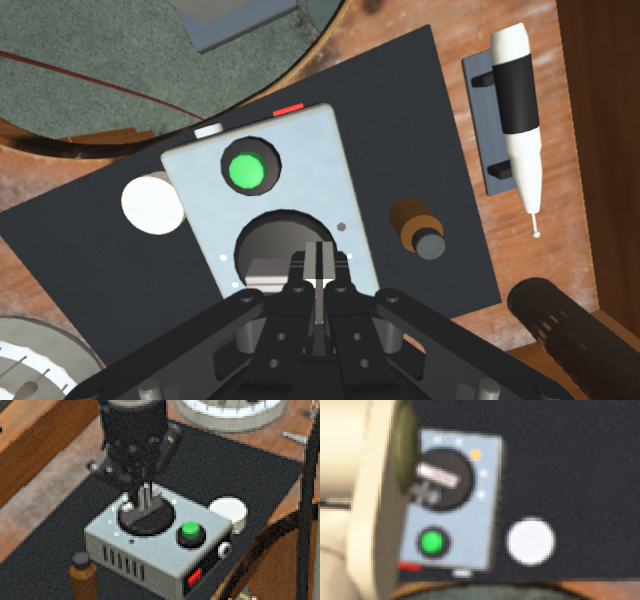

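Wrist view: the shut fingertips at (320,262) stand on the counterclockwise side of the bar, whose tail shows at (270,275), as computed. Next I go down and print the push table.

```bash
python3 -m creep '[[[0,0,-0.7,0,0,0],[0,0,-1.4,0,0,0],[0,0,-1.4,0,0,0],[0,0,-1.4,0,0,0]]]'
cat > tab.py <<'E'
import numpy as np,sys
# start pose (x,y,yaw), fractions; rows relative to the start
x,y,yaw,off=map(float,sys.argv[1:5]);A=np.array([540.5,72.7])
for f in map(float,sys.argv[5:]):
    t=np.radians(98.8-30*f);u=np.array([np.cos(t),np.sin(t)]);n=np.array([-u[1],u[0]])
    p=A+26*u+off*n;print(f,np.round((p-[x,y])/25,2),round((98.8-30*f+90-yaw)/5,2),p.round(1))
E
python3 tab.py 523.33 107.2 158.7 17 .9 1 1.1 1.2 1.3 1.4 1.5 1.6 1.7 1.8
```

```text
time_s: 2.87
eef_pos: [523.8, 107.2, 157.7]
ee_rot: [0.001, 0.192, 0.981, 0.0]
force: [0.2, 0.1, 0.5]
grip_width: -0.001
grip_force: 0.0
0.9 [ 0.37 -0.18] 0.62 [532.5 102.7]
1.0 [ 0.43 -0.16] 0.02 [534.1 103.1]
1.1 [ 0.49 -0.15] -0.58 [535.7 103.4]
1.2 [ 0.56 -0.14] -1.18 [537.3 103.6]
1.3 [ 0.62 -0.14] -1.78 [538.9 103.7]
1.4 [ 0.69 -0.14] -2.38 [540.5 103.8]
1.5 [ 0.75 -0.14] -2.98 [542.1 103.7]
1.6 [ 0.82 -0.14] -3.58 [543.8 103.6]
1.7 [ 0.88 -0.15] -4.18 [545.4 103.4]
1.8 [ 0.95 -0.16] -4.78 [547.  103.1]
```

```bash
python3 -m creep '[[[0.2,-0.1,0,0,0,0],[0.37,-0.17,0,0,0,0],[0.43,-0.16,0,0,0,0],[0.49,-0.15,0,0,0,-0.6],[0.56,-0.14,0,0,0,-1.2],[0.62,-0.14,0,0,0,-1.8],[0.62,-0.14,0,0,0,-1.8],[0.62,-0.14,0,0,0,-1.8]]]'
python3 - <<'E'
from h import *
ctrl.capture("scene")
print([ctrl.sense()["force"].round(1)])
E
python3 -m creep '[[[0.07,0,0,0,0,-0.6],[0.13,0,0,0,0,-1.2],[0.13,0,0,0,0,-1.2]]]'
```

```text
time_s: 3.53
eef_pos: [539.1, 103.7, 156.8]
ee_rot: [0.0, 0.268, 0.963, 0.0]
force: [-0.1, 0.2, 0.1]
grip_width: 0.005
grip_force: 0.1
[array([-0.3, -0.6,  0.4])]
time_s: 3.83
eef_pos: [542.3, 103.6, 156.6]
ee_rot: [0.0, 0.319, 0.948, 0.0]
force: [0.2, -0.3, -0.6]
grip_width: -0.002
grip_force: 0.0
```

```bash
python3 - <<'E'
from h import *
w=ctrl.capture("wrist");s=ctrl.capture("scene");t=ctrl.capture("top")
f=lambda i:cv2.resize(i[:,:,::-1],(400,300),interpolation=3)
cv2.imwrite("pics/w2.png",np.vstack([np.hstack([f(w["image"][190:310,220:380]),f(s["image"][220:280,235:315])]),np.hstack([f(t["image"][170:230,200:280]),f(w["image"])])]))
E
```

```text
(no output)
```

View pics/w2.png

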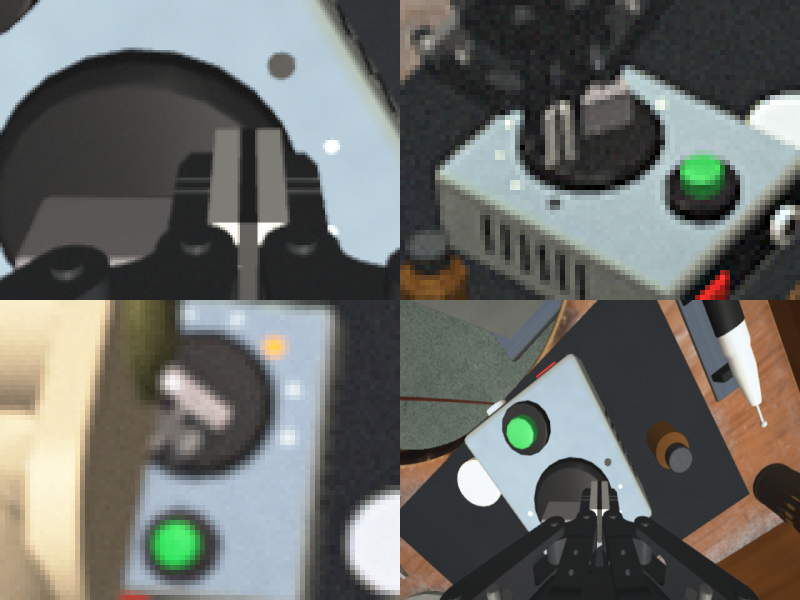

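The bar lies flat against the finger: its edge is level with the pads in the wrist crop (about (110,200)). The selector has turned to about 1.5 clicks, so the geometry is right. I continue to 1.8.

```bash
python3 -m creep '[[[0.07,0,0,0,0,-0.6],[0.13,-0.01,0,0,0,-1.2],[0.2,-0.02,0,0,0,-1.8],[0.2,-0.02,0,0,0,-1.8],[0.2,-0.02,0,0,0,-1.8]]]'
cat > ang.py <<'E'
from h import *
# selector angle from the bright bar top in the top view (skirt neighbourhood)
c=ctrl.capture("top");A=np.array([540.5,72.7]);im=c["image"]
g=[]
for v in range(170,215):
  for u in range(215,265):
    p=ray(c,u,v,101)[:2]-A
    r,gg,b=im[v,u].astype(int)
    if np.hypot(*p)<33 and r>150 and r>=b-5: g.append(p)
g=np.array(g);print("n",len(g))
if len(g)>10:
  m=g.mean(0);U,S,V=np.linalg.svd(g-m);d=V[0]
  for s in(1,-1): print("angle",np.degrees(np.arctan2(s*d[1],s*d[0])).round(1),"f",((98.8-np.degrees(np.arctan2(s*d[1],s*d[0])))/30).round(2), "extent",((g@d).min()*s).round(),((g@d).max()*s).round())
E
python3 ang.py; python3 tab.py 547.08 103.2 134.7 17 1.8 2.0 2.2 2.4 2.6 2.7 2.8; python3 -c "
from rig import ctrl;print(ctrl.sense()['force'])"
```

```text
time_s: 4.4
eef_pos: [547.0, 103.2, 156.4]
ee_rot: [-0.0, 0.391, 0.92, -0.0]
force: [-0.6, -0.3, 0.3]
grip_width: 0.001
grip_force: 0.0
n 87
angle -146.0 f 8.16 extent -19.0 22.0
angle 34.0 f 2.16 extent 19.0 -22.0
1.8 [-0. -0.] 0.02 [547.  103.1]
2.0 [ 0.12 -0.04] -1.18 [550.1 102.2]
2.2 [ 0.24 -0.09] -2.38 [553.1 101.1]
2.4 [ 0.36 -0.14] -3.58 [556.   99.6]
2.6 [ 0.47 -0.22] -4.78 [558.8  97.8]
2.7 [ 0.52 -0.25] -5.38 [560.1  96.8]
2.8 [ 0.57 -0.3 ] -5.98 [561.3  95.8]
[0.5218183  0.42556318 0.50726467]
```

Snapped to 2. Next click.

```bash
python3 -m creep '[[[0.12,-0.04,0,0,0,-1.2],[0.18,-0.06,0,0,0,-1.8],[0.24,-0.09,0,0,0,-2.4],[0.3,-0.11,0,0,0,-3],[0.36,-0.14,0,0,0,-3.6],[0.42,-0.18,0,0,0,-4.2],[0.47,-0.22,0,0,0,-4.8],[0.52,-0.25,0,0,0,-5.4],[0.57,-0.3,0,0,0,-6],[0.57,-0.3,0,0,0,-6],[0.57,-0.3,0,0,0,-6],[0.57,-0.3,0,0,0,-6]]]'
python3 ang.py; python3 tab.py 561.33 95.7 104.7 17 2.8 3.0 3.1 3.2 3.3 3.4 3.5 3.6 3.7 3.8
```

```text
time_s: 5.45
eef_pos: [561.2, 95.8, 156.4]
ee_rot: [-0.0, 0.616, 0.788, -0.0]
force: [-0.0, 0.3, 0.1]
grip_width: 0.001
grip_force: 0.0
n 95
angle -175.0 f 9.13 extent -28.0 21.0
angle 5.0 f 3.13 extent 28.0 -21.0
2.8 [-0.  0.] 0.02 [561.3  95.8]
3.0 [ 0.09 -0.09] -1.18 [563.6  93.5]
3.1 [ 0.13 -0.14] -1.78 [564.6  92.2]
3.2 [ 0.17 -0.19] -2.38 [565.6  90.9]
3.3 [ 0.21 -0.24] -2.98 [566.6  89.6]
3.4 [ 0.24 -0.3 ] -3.58 [567.4  88.2]
3.5 [ 0.27 -0.36] -4.18 [568.2  86.8]
3.6 [ 0.3  -0.42] -4.78 [568.9  85.3]
3.7 [ 0.33 -0.48] -5.38 [569.5  83.8]
3.8 [ 0.35 -0.54] -5.98 [570.   82.3]
```

Snapped to 3. Next click.

```bash
python3 -m creep '[[[0.09,-0.09,0,0,0,-1.2],[0.13,-0.14,0,0,0,-1.8],[0.17,-0.19,0,0,0,-2.4],[0.21,-0.24,0,0,0,-3],[0.24,-0.3,0,0,0,-3.6],[0.27,-0.36,0,0,0,-4.2],[0.3,-0.42,0,0,0,-4.8],[0.33,-0.48,0,0,0,-5.4],[0.35,-0.54,0,0,0,-6],[0.35,-0.54,0,0,0,-6],[0.35,-0.54,0,0,0,-6],[0.35,-0.54,0,0,0,-6]]]'
python3 ang.py; python3 tab.py 570.08 82.2 74.7 17 3.8 4.0 4.1 4.2 4.3 4.4 4.5 4.6 4.7 4.8
```

```text
time_s: 6.5
eef_pos: [570.0, 82.3, 156.4]
ee_rot: [-0.0, 0.799, 0.601, -0.0]
force: [-0.5, -0.4, 0.4]
grip_width: 0.004
grip_force: 0.0
n 86
angle 133.7 f -1.16 extent -30.0 32.0
angle -46.3 f 4.84 extent 30.0 -32.0
3.8 [-0.  0.] 0.02 [570.   82.3]
4.0 [ 0.03 -0.12] -1.18 [570.9  79.1]
4.1 [ 0.04 -0.19] -1.78 [571.2  77.5]
4.2 [ 0.05 -0.25] -2.38 [571.4  75.9]
4.3 [ 0.06 -0.32] -2.98 [571.5  74.3]
4.4 [ 0.06 -0.38] -3.58 [571.6  72.7]
4.5 [ 0.06 -0.45] -4.18 [571.5  71.1]
4.6 [ 0.05 -0.51] -4.78 [571.4  69.4]
4.7 [ 0.04 -0.57] -5.38 [571.2  67.8]
4.8 [ 0.03 -0.64] -5.98 [570.9  66.2]
```

The angle reading of 4.84 is doubtful: its extent runs to 32 on the tail side, where the bar ends at 22. I'll look.

```bash
python3 - <<'E'
from h import *
w=ctrl.capture("wrist");s=ctrl.capture("scene");t=ctrl.capture("top")
f=lambda i:cv2.resize(i[:,:,::-1],(400,300),interpolation=3)
cv2.imwrite("pics/w3.png",np.vstack([np.hstack([f(w["image"][190:310,220:380]),f(s["image"][220:280,235:315])]),np.hstack([f(t["image"][165:225,200:280]),f(w["image"])])]))
E
```

```text
(no output)
```

View pics/w3.png

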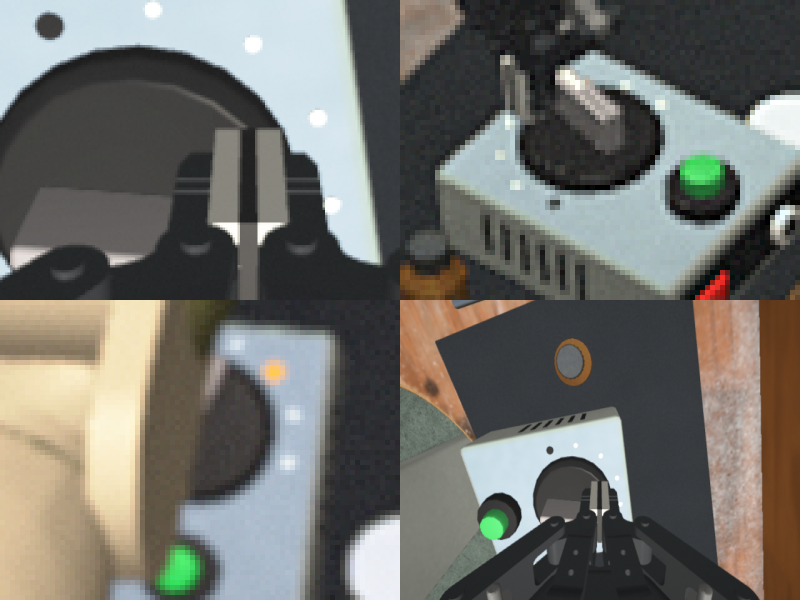

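```bash
cat > chk.py <<'E'
from h import *
s=ctrl.capture("scene")
for f in(3,3.5,4,4.5,5,5.5):
    t=np.radians(98.8-30*f);u=np.array([np.cos(t),np.sin(t),0]);A=np.array([540.5,72.7,101])
    print(f,[((proj(s,A+r*u)-[235,220])*5).round() for r in(34,-22)])
E
python3 chk.py
```

```text
3 [array([123.,  74.]), array([226.,  99.])]
3.5 [array([132.,  64.]), array([220., 106.])]
4 [array([145.,  55.]), array([212., 112.])]
4.5 [array([160.,  49.]), array([201., 116.])]
5 [array([177.,  45.]), array([190., 118.])]
5.5 [array([195.,  45.]), array([179., 119.])]
```

The scene crop shows the bar from about (565,75) to (618,118), a slope of 39°. That matches position 4 (predicted 40°). I'll push the last click more slowly.

```bash
python3 -m creep '[[[0.03,-0.12,0,0,0,-1.2],[0.04,-0.19,0,0,0,-1.8],[0.05,-0.25,0,0,0,-2.4],[0.06,-0.32,0,0,0,-3],[0.06,-0.38,0,0,0,-3.6],[0.06,-0.41,0,0,0,-3.9],[0.06,-0.45,0,0,0,-4.2],[0.06,-0.48,0,0,0,-4.5],[0.05,-0.51,0,0,0,-4.8],[0.05,-0.54,0,0,0,-5.1],[0.04,-0.57,0,0,0,-5.4],[0.04,-0.57,0,0,0,-5.4],[0.04,-0.57,0,0,0,-5.4],[0.04,-0.57,0,0,0,-5.4],[0.04,-0.57,0,0,0,-5.4]]]'
python3 - <<'E'
from h import *
w=ctrl.capture("wrist");s=ctrl.capture("scene")
f=lambda i:cv2.resize(i[:,:,::-1],(400,300),interpolation=3)
cv2.imwrite("pics/w4.png",np.hstack([f(w["image"][190:310,220:380]),f(s["image"][220:280,235:315])]))
print(ctrl.sense()["force"])
E
```

```text
time_s: 8.0
eef_pos: [571.1, 68.0, 156.4]
ee_rot: [0.0, 0.918, 0.397, -0.0]
force: [-0.9, 0.0, -0.2]
grip_width: -0.003
grip_force: 0.0
[ 0.44594243 -0.17212659  0.45703214]
```

View pics/w4.png

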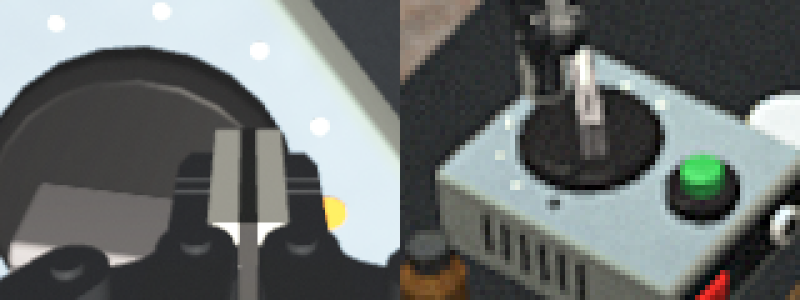

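Scene crop: the bar runs from (582,50) to (595,120), which is the position 5 slope, and in the wrist crop it has snapped ahead of the finger. I back off, lift and go over the button.

```bash
python3 -m creep '[[[0.3,0.33,0,0,0,-5.4],[0.3,0.33,0,0,0,0],[0.6,0.66,0,0,0,0],[0.6,0.66,0,0,0,0],[0.6,0.66,1,0,0,0],[0.6,0.66,2,0,0,0],[0.6,0.66,2,0,0,0],[-1,0.5,2,0,0,0],[-2.5,0.5,2,0,0,0],[-4.04,0.54,2,0,0,0],[-4.04,0.54,2,0,0,0],[-4.04,0.54,2,0,0,0],[-4.04,0.54,1.2,0,0,0],[-4.04,0.54,0.5,0,0,0],[-4.04,0.54,0.5,0,0,0],[-4.04,0.54,0.5,0,0,0]]]'
python3 - <<'E'
from h import *
w=ctrl.capture("wrist");s=ctrl.capture("scene")
f=lambda i:cv2.resize(i[:,:,::-1],(400,300),interpolation=3)
cv2.imwrite("pics/w5.png",np.hstack([f(w["image"][190:310,220:380]),f(s["image"][210:285,230:330])]))
e=ctrl.sense();print(e["eef_pos"],e["force"])
E
```

```text
time_s: 9.43
eef_pos: [470.7, 81.3, 168.8]
ee_rot: [-0.0, 0.918, 0.397, -0.0]
force: [0.7, -0.3, -0.4]
grip_width: -0.005
grip_force: 0.0
[470.98139799  81.32723928 169.77609987] [-0.2933493   0.05493917  0.04255026]
```

View pics/w5.png

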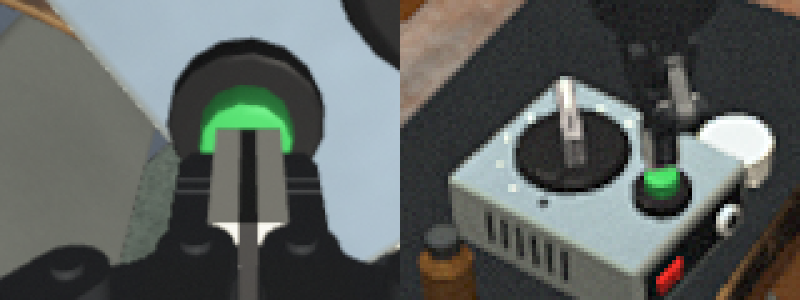

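Wrist crop: the fingertips are centred over the green button at (248,120). The selector is still at the orange dot. Now I press.

```bash
python3 -m creep '[[[0,0,-0.25,0,0,0],[0,0,-0.45,0,0,0],[0,0,-0.52,0,0,0],[0,0,-0.58,0,0,0],[0,0,-0.64,0,0,0],[0,0,-0.68,0,0,0],[0,0,-0.68,0,0,0],[0,0,-0.68,0,0,0]]]'
```

```text
time_s: 10.2
eef_pos: [470.7, 81.4, 154.2]
ee_rot: [0.001, 0.918, 0.397, 0.001]
force: [-6.8, -0.8, 27.1]
grip_width: 0.002
grip_force: 13.2
```

27 N means the button is at its stop. I lift and check.

```bash
python3 -m creep '[[[0,0,0.2,0,0,0],[0,0,0.5,0,0,0],[0,0,1.5,0,0,0],[0,0,3,0,0,0],[0,0,4.5,0,0,0],[-1.5,0,5,0,0,0],[-3,0,5,0,0,0],[-4,0,5,0,0,0],[-4,0,5,0,0,0],[-4,0,5,0,0,0],[-4,0,5,0,0,0]]]'
python3 - <<'E'
from h import *
s=ctrl.capture("scene");t=ctrl.capture("top")
f=lambda i:cv2.resize(i[:,:,::-1],(400,300),interpolation=3)
cv2.imwrite("pics/w6.png",np.hstack([f(t["image"][160:250,190:310]),f(s["image"][210:285,230:330])]))
print(ctrl.sense()["force"])
for a,p in blobs(s,(45,120,80),(75,255,255),(230,220,340,300)): print("green s",a,p)
E
python3 chk.py | grep ^5
```

```text
time_s: 11.12
eef_pos: [370.6, 81.4, 277.1]
ee_rot: [0.0, 0.918, 0.397, 0.0]
force: [-0.3, 0.3, 0.6]
grip_width: -0.001
grip_force: 0.0
[ 0.47488625  0.35554147 -1.04947554]
green s 63 [294.88888889 254.92063492]
5 [array([177.,  45.]), array([190., 118.])]
5.5 [array([195.,  45.]), array([179., 119.])]
```

View pics/w6.png

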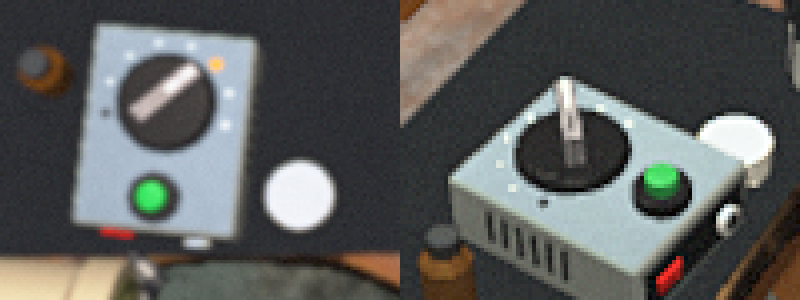

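The top crop shows the pointer at the orange dot (217,64). The green button is up, its scene pixel unchanged at (294.9,254.9), and the unit, vial and tin are in place.

```bash
python3 -c "
from rig import ctrl;print(ctrl.finish_job())"
```

```text
the job is handed in; nothing more can be done
None
```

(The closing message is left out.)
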